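# Take the clothes brush out of its caddy

## Task

The spray can stands in the way of the clothes brush. First lift the can out of the way and stand it upright on a free spot of the dresser top, at least 10 cm from where it stood; then draw the brush by its handle out of the sloping pocket of the caddy, turn it level with its bristles facing down, and finish while holding it still like that in the gripper, with the handle at least 25 cm above the dresser top. Do not knock the can over and leave the other things where they are.

Things in the scene. Friction and masses are not known exactly. Their poses are not given: they have to be found in the camera images.
- brush: wooden clothes brush, loose, about 140 g. Origin in the handle; +x along it to the head's tip, +y across, +z out of the plain wooden back. Handle: bar x -55 to +37, 24 wide (y), 18 thick (z). Starts head down in the caddy's pocket: +x points 50 degrees below horizontal, away from the robot; +y level; +z up and away from the robot; handle up and towards the robot.
- brush_head (a point): middle of the tip of the brush head, at brush (145, 0, 0). Head: brush x +35 to +145, 52 wide (y), z -30 to +8: wooden back 16 thick, dark bristles 22 long on the -z side, rigid. The brush balances at about x +60. Axes as the brush.
- caddy: grey plastic brush caddy, fixed to the dresser. Origin: centre of the underside; x level, away from the robot; z up. Base 130 x 100 x 8; highest point about 105 above the dresser. At the start the brush origin is at (-68, 0, 150) in this frame, its x and z axes in the caddy's xz plane.
- pocket (a point): centre of the mouth of the caddy's pocket. Open upwards and towards the robot, it slopes as the brush does and is 60 deep along it: it covers brush x +85 to +145, 3 clear either side, 6 clear above the wooden back. The brush leaves it only by sliding 60 or more along its own -x, up and towards the robot. Axes as the caddy.
- can: aluminium aerosol can with white cap, upright, loose, 0.14 to 0.28 kg. Body radius 25 up to height 160, cap radius 22 from 168 to 210, top at 215. Origin: centre of the underside, z up. It stands on the dresser just in front of the end of the brush handle (about 157 from the caddy's origin, towards the robot), blocking the brush's way out.
- tin: bystander: round steel shoe polish tin, radius 38, 25 high; origin at the centre of the underside
- trinket: bystander: small wooden trinket box, 79 x 114 x 49 high; origin at the centre of the underside
- scent: bystander: amber glass scent bottle with black cap, 55 x 30, 103 high; origin at the centre of the underside

How it is judged:
On the way, in this order (a step that is already met when the one before it is completed fails the run):
1. the can stands upright on the dresser, let go, out of the way (distance of can from where it was at the start of the episode above 0.09 m and angle between can's own z axis and vertical below 0.1 rad and height (world z) of can below 0.006 m and contact force between can and the fingers below 0.1 N and linear speed of can below 0.02 m/s), for 0.2 s.
2. the brush is drawn clear of the pocket in the gripper (distance between brush and caddy above 0.225 m and contact force between brush and the fingers above 1 N and contact force between brush and caddy below 0.1 N), for 0.1 s.
At the end, for the whole second after the job is handed in: The gripper holds the brush still, back up and bristles down within 0.3 rad of level, its origin more than 0.24 m above the dresser top, touching neither caddy nor can; the can stands upright on the dresser (tilt under 0.1 rad), untouched, more than 9 cm from where it started (all of step 1 and height (world z) of brush above 0.24 m and angle between brush's own z axis and vertical below 0.3 rad and linear speed of brush below 0.03 m/s and angular speed of brush below 0.2 rad/s and contact force between brush and the fingers above 2 N and contact force between brush and caddy below 0.1 N and contact force between brush and can below 0.1 N); the arm keeps its last pose, push and grip.
It fails at once if the can is knocked over (angle between can's own z axis and vertical above 0.7 rad).
It fails at once if a bystander is shifted by more than 3 cm (distance of any of tin, trinket, scent from where it was at the start of the episode above 0.03 m).
It also fails if it takes over 48 s, if anything falls off the work surface, if the arm or the gripper's body presses on something with over 40 N, if the wrist force passes 120 N, or if a joint passes its speed limit or range.

## Robot

A 7-joint arm with a two-finger parallel gripper is mounted at the origin on the work surface. World frame = base frame: x ahead of the robot, y to its left, z up, the work surface at z = 0. Lengths are in m, angles in rad, forces in N, time in s.
With the tool pointing down it reaches from about 0.35 to 0.9 m from the base axis. Payload 8.1 kg.
Tool frame: the origin (TCP) lies midway between the tips of the shut fingers; the grasp point (between the pads) lies 19 mm behind it; z points along the fingers, y is the line along which they close (so a half turn about z gives the same grasp; the last joint's range is limited). The gripper opens to 85 mm and grips with 20 to 120 N. Pads are 22 mm wide; open, the fingers measure 114 mm over their backs; the gripper's body (76 mm by 85 mm) begins 54 mm behind the grasp point. The pads swing forward as they close: fully open they stand 13 mm farther back than shut.
Start: joints at [-1.3, 0.434, 0.025, 1.573, -0.012, 1.134, -0.075], TCP at [0.228, 0.582, 0.231] pointing down, gripper open.
Joint ranges: [-2.62, 2.62], [-0.44, 2.09], [-1.27, 1.32], [0.08, 2.57], [-1.32, 4.46], [0.12, 2], [-2.74, 2.74]. Speed limits (rad/s): [2.22, 2.22, 3.01, 3.01, 3.14, 3.14, 3.14].

## Interface

Orientations are given as a 3x3 rotation matrix whose columns are the frame's x, y, z axes.
In Python, from workcell import get_obs, snapshot, sign_off gives the robot as it stands. The module is installed in compiled form; this text tells all that it offers.
- The arm moves only by the shell command python3 -m crank 'ROWS' [OPENING] [FORCE]. ROWS is rows parted by semicolons, their numbers by spaces, 1 to 5 of them, each of 4 numbers: dx, dy, dz in m, then a turn about the tool's z in rad; each row shifts and turns the commanded pose from where the row before left it, along the tool's axes as they then stand; what a row does not reach is not made up. A row lasts 1/10 s, in which the tool goes at most 0.05 m and 0.15 rad, less where a joint would pass 70% of its speed; a pose out of reach is approached as far as the arm can. OPENING is the opening from 0.0 (shut) to 1.0 (fully open), set as the command begins (- or left out keeps the last). The fingers move at their own pace and stop on an object; FORCE is the grip in N (left out, the last holds). Time passes only in rows, so rows that do not move let the fingers close. It prints the time, the measured TCP pose, the force, the opening and the grip force at its end.
- get_obs(): the state, without advancing time (a new reading comes with each control period).
- snapshot(name): name is "side" or "top"; returns a dict with "pixels" (400x640x3 uint8, blue, green, red), "range_z" (400x640 float32, m along the optical axis (not along the pixel's ray), 0 where there is no reading), "fx", "fy", "cx", "cy" (pixels), "world_from_camera" (4x4, takes a point from camera to world coordinates). Camera axes: x right, y up, looking along -z (the intrinsics and any distortion apply to the point x, -y, -z); pixel columns grow to the right and rows downward; lengths in m; the calibration is good to about 2 mm. A picture is of the moment at which its call begins.
- sign_off(): hands the job in; it is judged then, once.
The state is a dict: "clock": time; "qpos": joint angles; "joint_velocities": joint speeds; "joint_efforts": joint torques, N m; "position": TCP position; "tool_rot": TCP orientation; "force": force on the tool from outside, world axes, zero at the start; "torque": the same for the moment, N m; "opening": opening from 0.0 (shut) to 1.0 (fully open); "finger_force": force on a finger pad.
Only numpy, scipy, OpenCV 4.12 (cv2) and the standard library are available. Lean on these libraries where they do the work, as an engineer would, in place of code of your own. Each camera call takes 0.05 s, during which the arm holds its last target. There are 200 camera calls.

## Working session

There is one attempt and no reset: what is moved stays moved. The work goes in short steps, Python scripts to look and compute and a shell command to move; the robot and the scene stay as the last step left them, time stands still between calls to the robot, and variables do not carry over. Pictures are saved under pics/ and viewed, at most 10 in all, crops included, and the job is handed in when it is done.

```bash
ls; mkdir -p pics
python3 - <<'E'
from workcell import *
import cv2,numpy as np
np.set_printoptions(precision=3,suppress=True)
o=get_obs();print(o)
for n in("side","top"):
    s=snapshot(n);cv2.imwrite(f"pics/{n}0.png",s["pixels"]);print(n,s["fx"],s["fy"],s["cx"],s["cy"],s["world_from_camera"],[k for k in s])
    np.savez(f"{n}0.npz",**{k:v for k,v in s.items()})
E
```

```text
pics
{'clock': 0.0, 'qpos': array([-1.3  ,  0.435,  0.025,  1.574, -0.012,  1.134, -0.075]), 'joint_velocities': array([-0.   , -0.   , -0.001, -0.   ,  0.001, -0.   ,  0.   ]), 'joint_efforts': array([  0.   , -67.049,   1.025, -31.62 ,   0.016,   0.013,   0.   ]), 'position': array([0.228, 0.581, 0.231]), 'tool_rot': array([[-0.931,  0.365, -0.   ],
       [ 0.365,  0.931, -0.001],
       [-0.   , -0.002, -1.   ]]), 'force': array([ 0.021, -0.301, -0.087]), 'torque': array([ 0.017,  0.019, -0.049]), 'finger_force': 0.0, 'opening': 1.000211180079892}
side 477.89080797816683 477.89080797816683 320.8515366611432 195.43699308210932 [[-0.987  0.102 -0.125  0.442]
 [-0.161 -0.628  0.761  0.867]
 [-0.001  0.771  0.636  0.804]
 [ 0.     0.     0.     1.   ]] ['pixels', 'range_z', 'fx', 'fy', 'cx', 'cy', 'world_from_camera']
top 448.23613380342584 448.23613380342584 314.61665473122736 205.75262876979568 [[-0.025  0.988 -0.153  0.442]
 [-1.    -0.026 -0.001 -0.01 ]
 [-0.005  0.153  0.988  1.13 ]
 [ 0.     0.     0.     1.   ]] ['pixels', 'range_z', 'fx', 'fy', 'cx', 'cy', 'world_from_camera']
```

View pics/side0.png

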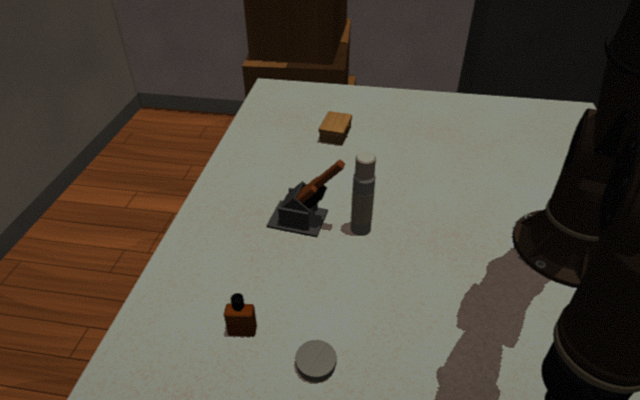

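View pics/top0.png

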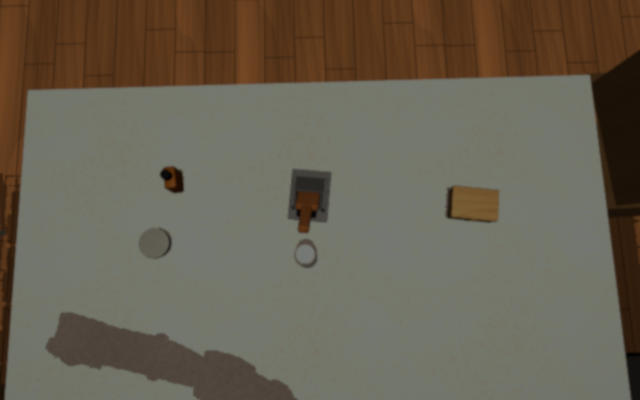

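Side view: the can's cap is at (365,160) and its base at (361,232), the brush handle end at (342,163), and the caddy base around (298,217). Top view: the cap is at (305,254), the handle at (304,226), and the caddy base at (310,195). The scent bottle and tin are to the left and the trinket box is to the right, so the space at right-front is free.

```bash
cat > h.py <<'E'
import numpy as np,cv2
np.set_printoptions(precision=3,suppress=True)
def cloud(s):
    z=s["range_z"];v,u=np.mgrid[:400,:640]
    P=np.stack([(u-s["cx"])/s["fx"]*z,-(v-s["cy"])/s["fy"]*z,-z],-1)
    W=s["world_from_camera"];P=P@W[:3,:3].T+W[:3,3];P[z==0]=np.nan
    return P
def ray(s,u,v):
    W=s["world_from_camera"];d=W[:3,:3]@np.array([(u-s["cx"])/s["fx"],-(v-s["cy"])/s["fy"],-1]);return W[:3,3],d/np.linalg.norm(d)
def tri(s1,p1,s2,p2):
    a,d=ray(s1,*p1);b,e=ray(s2,*p2)
    t=np.linalg.lstsq(np.stack([d,-e],1),b-a,rcond=None)[0]
    x,y=a+t[0]*d,b+t[1]*e;return (x+y)/2,np.linalg.norm(x-y)
def plane(s,u,v,z):
    c,d=ray(s,u,v);return c+d*(z-c[2])/d[2]
E
python3 - <<'E'
from h import *
S={n:dict(np.load(n+"0.npz")) for n in("side","top")}
C={n:cloud(S[n]) for n in S}
for n in S:
    hsv=cv2.cvtColor(S[n]["pixels"],cv2.COLOR_BGR2HSV);P=C[n]
    near=(np.abs(P[...,0]-.55)<.25)&(np.abs(P[...,1])<.13)&(P[...,2]>-.02)&(P[...,2]<.3)
    orange=(hsv[...,1]>130)&(hsv[...,0]<20)&near&(P[...,2]>.05)
    Q=P[orange];print(n,"brush",len(Q),Q.min(0),Q.max(0),Q.mean(0))
    w=np.linalg.svd(Q-Q.mean(0))[2];print(w)
    tall=near&(P[...,2]>.19);Q=P[tall&(hsv[...,1]<80)];print("cap",len(Q),Q.min(0),Q.max(0),np.median(Q,0))
    can=near&(P[...,2]>.01)&(P[...,2]<.16)&(hsv[...,1]<80)
    Q=P[can];print("greys",len(Q),Q.min(0),Q.max(0))
    print("desk z",np.nanmedian(P[near&(hsv[...,2]>80)][:,2]))
    # cap pixels
    g=(tall&(hsv[...,1]<80)).astype(np.uint8);v,u=np.nonzero(g);print("cap px",u.min(),u.max(),v.min(),v.max(),u.mean(),v.mean())
    v,u=np.nonzero(orange);print("brush px",u.min(),u.max(),v.min(),v.max())
    dark=near&(P[...,2]<.015)&(P[...,2]>.002)&(hsv[...,2]<90);Q=P[dark];v,u=np.nonzero(dark);print("base",len(Q),Q.min(0) if len(Q) else 0,Q.max(0) if len(Q) else 0)
    if len(Q): print(cv2.minAreaRect((Q[:,:2]*1000).astype(np.float32)))
    for nm,b in (("tin",((0.3,.6),(.2,.5))),("right",((.3,.8),(-.6,-.2)))):
        m=(P[...,2]>.012)&(P[...,2]<.15)&(P[...,0]>.35)&(P[...,0]<b[0][1])&(P[...,1]>b[1][0])&(P[...,1]<b[1][1])
        Q=P[m];print(nm,len(Q),Q.min(0) if len(Q) else 0,Q.max(0) if len(Q) else 0)
def crop(n,x,y,w,h,k): return cv2.resize(S[n]["pixels"][y:y+h,x:x+w],None,fx=k,fy=k,interpolation=cv2.INTER_CUBIC)
a=crop("side",255,140,130,100,4);b=crop("top",275,160,65,115,4)[:400]
b=cv2.copyMakeBorder(b,0,400-b.shape[0] if b.shape[0]<400 else 0,0,0,cv2.BORDER_CONSTANT)
cv2.imwrite("pics/crop.png",np.hstack([a,b]))
E
```

```text
side brush 557 [ 0.532 -0.017  0.06 ] [0.642 0.038 0.196] [0.588 0.023 0.134]
[[ 0.64  -0.023 -0.768]
 [-0.156  0.975 -0.16 ]
 [ 0.753  0.222  0.62 ]]
cap 332 [ 0.463 -0.003  0.19 ] [0.507 0.038 0.217] [0.485 0.026 0.211]
greys 2059 [ 0.46  -0.039  0.01 ] [0.704 0.064 0.16 ]
desk z -0.0009928028958618995
cap px 355 375 152 171 364.7198795180723 160.92168674698794
brush px 296 343 160 207
base 832 [ 0.461 -0.103  0.002] [0.71  0.064 0.015]
((580.4765014648438, -18.273643493652344), (165.52099609375, 246.3617401123047), 82.89424896240234)
tin 1317 [0.494 0.355 0.012] [0.569 0.43  0.029]
right 781 [ 0.56  -0.46   0.012] [ 0.651 -0.336  0.052]
top brush 641 [ 0.533 -0.019  0.06 ] [0.639 0.034 0.201] [0.592 0.01  0.136]
[[-0.637  0.077  0.767]
 [-0.137 -0.99  -0.014]
 [-0.759  0.114 -0.641]]
cap 363 [ 0.464 -0.007  0.19 ] [0.549 0.036 0.221] [0.486 0.014 0.216]
greys 1046 [ 0.461 -0.05   0.01 ] [0.711 0.059 0.16 ]
desk z 0.001776098592033537
cap px 294 315 224 264 304.6253443526171 253.3801652892562
brush px 296 319 191 231
base 660 [ 0.464 -0.05   0.002] [0.712 0.06  0.015]
((587.1690673828125, 11.516502380371094), (99.9556655883789, 242.3387451171875), 83.39684295654297)
tin 759 [0.495 0.354 0.013] [0.567 0.428 0.034]
right 1650 [ 0.56  -0.458  0.012] [ 0.651 -0.338  0.057]
```

View pics/crop.png

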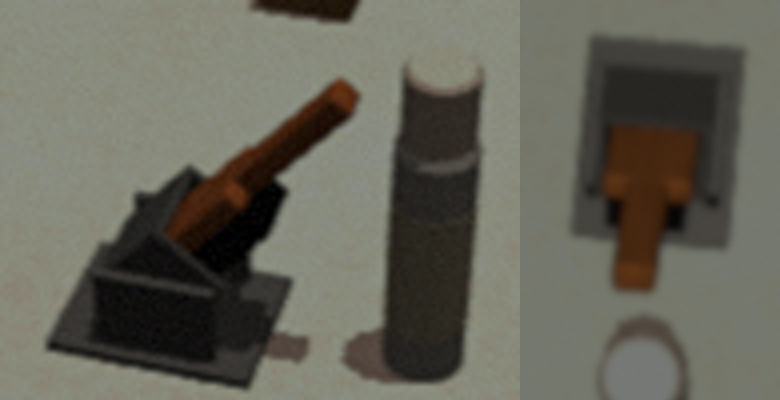

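The crop shows the brush sloping in the caddy, the can free in front of the handle end, and the caddy yawed slightly clockwise as seen from above.

The tool always points down, so I'll level the brush by pivoting its head on the dresser. First I'll refine the can position and yaw.

```bash
python3 - <<'E'
from h import *
from workcell import get_obs
S={n:dict(np.load(n+"0.npz")) for n in("side","top")}
print("cap top",tri(S["side"],(365.7,157.5),S["top"],(305.7,253)))
# brush handle end face centre: side crop (344,97) ; top end of back edge
print("handle end",tri(S["side"],(255+344/4,140+95/4),S["top"],(275+(633-520)/4,160+278/4)))
f=lambda x,y:plane(S["top"],275+(x-520)/4,160+y/4,.008)
c=[f(593,38),f(744,47),f(730,247),f(572,235)];print("base corners",np.array(c),np.mean(c,0))
C=cloud(S["top"]);m=(abs(C[...,0]-.485)<.04)&(abs(C[...,1]-.015)<.04)&(C[...,2]>.205);p=C[m];p=p[p[:,0]<.512]
print("cap top",(p.min(0)+p.max(0))/2,p.max(0)-p.min(0))
o=get_obs();print(o["position"],o["tool_rot"])
E
python3 -m crank '0 0 -0.03 -0.13;0 0 -0.03 -0.127;0 0 -0.02 0' 1.0
```

```text
cap top (array([0.485, 0.012, 0.209]), np.float64(0.002723989133112619))
handle end (array([0.537, 0.017, 0.19 ]), np.float64(0.0002993225415232652))
base corners [[ 0.711  0.044  0.008]
 [ 0.702 -0.052  0.008]
 [ 0.573 -0.04   0.008]
 [ 0.584  0.06   0.008]] [0.642 0.003 0.008]
cap top [0.486 0.015 0.216] [0.043 0.043 0.01 ]
[0.228 0.581 0.231] [[-0.931  0.365 -0.   ]
 [ 0.365  0.931 -0.001]
 [-0.    -0.001 -1.   ]]
clock: 0.4
position: [0.2284, 0.582, 0.313]
tool_rot: [[-0.994, 0.112, 0.0], [0.112, 0.994, 0.001], [-0.0, 0.001, -1.0]]
force: [0.0, 0.2, 0.2]
opening: 1.001
finger_force: 0.0
```

```bash
R='-0.02 -0.0335 0 0'
python3 -m crank '-0.02 -0.0335 0 0;-0.02 -0.0335 0 0;-0.02 -0.0335 0 0;-0.02 -0.0335 0 0;-0.02 -0.0335 0 0' >/dev/null
python3 -m crank '-0.02 -0.0335 0 0;-0.02 -0.0335 0 0;-0.02 -0.0335 0 0;-0.02 -0.0335 0 0;-0.02 -0.0335 0 0' | head -2
python3 -m crank '-0.02 -0.0335 0 0;-0.02 -0.0335 0 0;-0.02 -0.0335 0 0;-0.02 -0.0335 0 0;-0.02 -0.0335 0 0'
python3 -m crank '-0.01 -0.016 0 0;-0.01 -0.016 0 0;0 0 0 0'
```

```text
clock: 1.4
position: [0.388, 0.2241, 0.3112]
clock: 1.9
position: [0.4678, 0.0462, 0.3112]
tool_rot: [[-0.993, 0.117, -0.0], [0.117, 0.993, 0.0], [0.0, 0.0, -1.0]]
force: [0.8, 0.1, 0.7]
opening: 1.001
finger_force: 0.0
clock: 2.2
position: [0.4842, 0.011, 0.3111]
tool_rot: [[-0.993, 0.121, -0.0], [0.121, 0.993, -0.001], [0.0, -0.001, -1.0]]
force: [-0.2, 0.0, 0.9]
opening: 0.998
finger_force: 0.0
```

```bash
python3 -m crank '-0.0015 0.0035 0.02 0.01;0 0 0.03 0;0 0 0.03 0;0 0 0.03 0;0 0 0.03 0'
python3 -m crank '0 0 0 0;0 0 0 0;0 0 0 0;0 0 0 0;0 0 0 0' 0.3 50
```

```text
clock: 2.7
position: [0.4851, 0.018, 0.1701]
tool_rot: [[-0.992, 0.125, -0.0], [0.125, 0.992, 0.001], [0.0, 0.0, -1.0]]
force: [-0.3, 0.2, 0.6]
opening: 1.001
finger_force: 0.0
clock: 3.2
position: [0.4869, 0.017, 0.173]
tool_rot: [[-0.992, 0.127, 0.003], [0.127, 0.992, 0.001], [-0.003, 0.001, -1.0]]
force: [-0.3, -1.0, 7.7]
opening: 0.503
finger_force: 51.6
```

```bash
python3 -m crank '0 0 0 0;0 0 0 0;0 0 0 0' 0.0 50; python3 -m crank '0 0 -0.01 0;0 0 -0.01 0;0 0 -0.015 0;0 0 -0.015 0;0 0 0 0'
```

```text
clock: 3.5
position: [0.4869, 0.0169, 0.173]
tool_rot: [[-0.992, 0.127, 0.003], [0.127, 0.992, 0.001], [-0.003, 0.001, -1.0]]
force: [-0.7, -1.3, 7.2]
opening: 0.501
finger_force: 51.6
clock: 4.0
position: [0.4869, 0.0171, 0.2237]
tool_rot: [[-0.992, 0.126, 0.004], [0.126, 0.992, 0.001], [-0.004, 0.002, -1.0]]
force: [0.1, -0.0, -2.0]
opening: 0.508
finger_force: 51.1
```

```bash
python3 -m crank '0.008 -0.01 0 0;0.006 -0.025 0 0;0.006 -0.03 0 0;0 -0.03 0 0;0 -0.03 0 0' | head -2
python3 -m crank '0 -0.03 0 0;0 -0.03 0 0;0 -0.02 0 0;0 -0.01 0 0;0 0 0 0'
python3 -m crank '0 0 0.01 0;0 0 0.012 0;0 0 0.01 0;0 0 0.005 0;0 0 0.003 0'
```

```text
clock: 4.5
position: [0.4481, -0.1059, 0.2206]
clock: 5.0
position: [0.4374, -0.1949, 0.2209]
tool_rot: [[-0.992, 0.129, -0.001], [0.129, 0.992, -0.0], [0.001, -0.0, -1.0]]
force: [0.6, 1.3, -1.9]
opening: 0.502
finger_force: 51.2
clock: 5.5
position: [0.4383, -0.1933, 0.1804]
tool_rot: [[-0.992, 0.126, -0.001], [0.126, 0.992, 0.0], [0.001, 0.0, -1.0]]
force: [-0.8, -0.2, -1.0]
opening: 0.505
finger_force: 51.2
```

```bash
python3 -m crank '0 0 0.003 0;0 0 0.002 0;0 0 0 0' | sed -n '2p;4p'
python3 -m crank '0 0 0.0015 0;0 0 0 0'| sed -n '2p;4p';python3 -m crank '0 0 0.0015 0;0 0 0 0'| sed -n '2p;4p'
```

```text
position: [0.4386, -0.1938, 0.1762]
force: [0.5, 0.9, -1.8]
position: [0.4386, -0.1938, 0.1748]
force: [-0.1, 0.7, -1.6]
position: [0.4385, -0.1937, 0.1732]
force: [-0.3, 0.6, -1.4]
```

```bash
python3 -m crank '0 0 0.001 0;0 0 0 0' | sed -n '2p;4p'
python3 -m crank '0 0 0.001 0;0 0 0 0'| sed -n '2p;4p'
```

```text
position: [0.4392, -0.194, 0.173]
force: [-1.3, 0.7, 6.2]
position: [0.4399, -0.1943, 0.1729]
force: [-3.2, 0.3, 17.8]
```

```bash
python3 -m crank '0 0 -0.0012 0;0 0 0 0' | sed -n '2p;4p'
python3 -m crank '0 0 0 0;0 0 0 0;0 0 0 0;0 0 0 0' 1.0
python3 -m crank '0 0 -0.02 0;0 0 -0.03 0;0 0 -0.03 0;0 0 -0.03 0;0 0 -0.03 0'| sed -n '2p;4p'
python3 - <<'E'
from h import *
from workcell import *
s=snapshot("top");P=cloud(s);m=(P[...,2]>.205)&(P[...,2]<.225)&(P[...,0]<.5)&(P[...,1]<-.1)
q=P[m];print(q.min(0),q.max(0))
t=snapshot("side");cv2.imwrite("pics/b.png",t["pixels"])
E
```

```text
position: [0.4391, -0.194, 0.173]
force: [-0.3, -0.4, 5.4]
clock: 7.2
position: [0.4385, -0.1937, 0.1724]
tool_rot: [[-0.992, 0.127, -0.0], [0.127, 0.992, 0.0], [0.0, 0.0, -1.0]]
force: [0.6, 1.2, -0.5]
opening: 0.999
finger_force: 0.0
position: [0.4383, -0.1938, 0.3137]
force: [0.3, -0.3, -0.0]
[ 0.417 -0.208  0.207] [ 0.441 -0.176  0.221]
```

View pics/b.png

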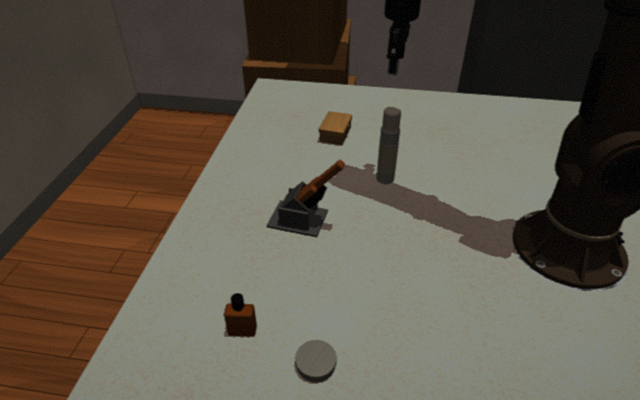

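The can stands upright at its new spot, at about (387,183). The brush hasn't moved, with its handle end at (342,163). Next I'll measure the handle line more closely.

Run:
```python
from h import *
from workcell import *
for n in("top","side"):
    s=dict(np.load(n+"0.npz"));P=cloud(s);hsv=cv2.cvtColor(s["pixels"],cv2.COLOR_BGR2HSV)
    m=(hsv[...,1]>130)&(hsv[...,0]<20)&(abs(P[...,0]-.585)<.07)&(abs(P[...,1])<.06)&(P[...,2]>.05)&(P[...,2]<.205)
    for lo in(.14,.155,.17):
        q=P[m&(P[...,2]>lo)&(P[...,2]<lo+.015)];print(n,lo,len(q),q.mean(0),q[:,1].min(),q[:,1].max(),q[:,0].min(),q[:,0].max())
    h=m&(P[...,2]>.13);q=P[h]
    v,u=np.nonzero(h);l=cv2.fitLine(np.stack([u,v],1).astype(np.float32),cv2.DIST_L2,0,.01,.01).ravel();print(l)
    globals()[n]=(s,l)
# planes through image lines -> 3D line of handle
def pl(s,l):
    c,d=ray(s,l[2],l[3]);_,e=ray(s,l[2]+20*l[0],l[3]+20*l[1]);return c,np.cross(d,e)/np.linalg.norm(np.cross(d,e))
c1,n1=pl(*top);c2,n2=pl(*side);d=np.cross(n1,n2);d/=np.linalg.norm(d)
p=np.linalg.solve(np.array([n1,n2,[0,0,1]]),[n1@c1,n2@c2,.16]);print(d,p)
```

```text
top 0.14 50 [0.586 0.012 0.148] -8.67854939515661e-05 0.024307659328468935 0.5790144457494739 0.5923179356889359
top 0.155 52 [0.574 0.013 0.163] 0.002147888055320967 0.023949372210594906 0.5664132361122406 0.5836048426418381
top 0.17 47 [0.561 0.014 0.178] 0.0043480391258992265 0.02364247180989356 0.5532304939638524 0.5678749730165442
[  0.156  -0.988 304.722 217.224]
side 0.14 53 [0.578 0.023 0.147] 0.011168773760631856 0.028925390751982638 0.5617088960178629 0.5904246986037909
side 0.155 56 [0.566 0.024 0.162] 0.011075609812166931 0.029796432479195167 0.5504185593857338 0.5785198665331424
side 0.17 55 [0.553 0.025 0.177] 0.013494625040398667 0.030843326953331474 0.5393107793017141 0.5646423367633783
[  0.783  -0.622 328.906 173.053]
[ 0.643 -0.079 -0.762] [0.563 0.015 0.16 ]
```

```bash
python3 -m crank '-0.014 0.0317 0 0;-0.014 0.0317 0 0;-0.014 0.0317 0 0;-0.014 0.0317 0 0;-0.014 0.0317 0 0' | head -2
python3 -m crank '-0.014 0.0317 0 0;-0.014 0.0317 0 0;0 0 0.02 0;0 0 0.02 0;0 0 0 0'
```

```text
clock: 8.3
position: [0.5284, -0.0441, 0.3118]
clock: 8.8
position: [0.5621, 0.0142, 0.2693]
tool_rot: [[-0.992, 0.126, -0.006], [0.126, 0.992, -0.001], [0.005, -0.002, -1.0]]
force: [0.6, 0.4, -0.3]
opening: 1.004
finger_force: 0.0
```

Next I'll descend 0.13 m and close in stages.

```bash
python3 -m crank '-0.002 0 0.03 0;0 0 0.03 0;0 0 0.03 0;0 0 0.03 0;0 0 0.01 0'
python3 -m crank '0 0 0 0;0 0 0 0;0 0 0 0;0 0 0 0;0 0 0 0' 0.0 60
python3 -m crank '0 0 0 0;0 0 0 0' 0.0 120
```

```text
clock: 9.3
position: [0.5644, 0.0135, 0.1404]
tool_rot: [[-0.992, 0.127, -0.004], [0.127, 0.992, -0.0], [0.004, -0.001, -1.0]]
force: [-0.0, -0.3, -0.5]
opening: 1.0
finger_force: 0.0
clock: 9.8
position: [0.5665, 0.0138, 0.1438]
tool_rot: [[-0.992, 0.126, 0.002], [0.126, 0.992, 0.001], [-0.002, 0.001, -1.0]]
force: [-1.9, 0.3, 5.9]
opening: 0.27
finger_force: 58.5
clock: 10.0
position: [0.5664, 0.0138, 0.1439]
tool_rot: [[-0.992, 0.126, 0.002], [0.126, 0.992, 0.001], [-0.002, 0.001, -1.0]]
force: [-3.6, -0.2, 8.0]
opening: 0.259
finger_force: 117.2
```

```bash
python3 -m crank '0.004 0 -0.0048 0;0.008 0 -0.0095 0;0.008 0 -0.0095 0' | sed -n '2p;4p;6p'
python3 -m crank '0.008 0 -0.0095 0;0.008 0 -0.0095 0;0.008 0 -0.0095 0' | sed -n '2p;4p;6p'
python3 -m crank '0.01 0 -0.012 0;0.01 0 -0.012 0;0.008 0 -0.0095 0;0 0 0 0'
python3 - <<'E'
from workcell import *
import cv2
t=snapshot("side");cv2.imwrite("pics/c.png",cv2.resize(t["pixels"][60:260,240:480],None,fx=3,fy=3)[:600])
E
```

```text
position: [0.5461, 0.0161, 0.1675]
force: [2.4, -0.5, -0.2]
finger_force: 117.4
position: [0.5207, 0.0194, 0.1956]
force: [-0.2, 0.3, -0.6]
finger_force: 118.3
clock: 11.0
position: [0.4933, 0.0231, 0.2294]
tool_rot: [[-0.992, 0.126, 0.0], [0.126, 0.992, 0.001], [-0.0, 0.001, -1.0]]
force: [0.7, 0.6, -1.7]
opening: 0.257
finger_force: 118.2
```

View pics/c.png

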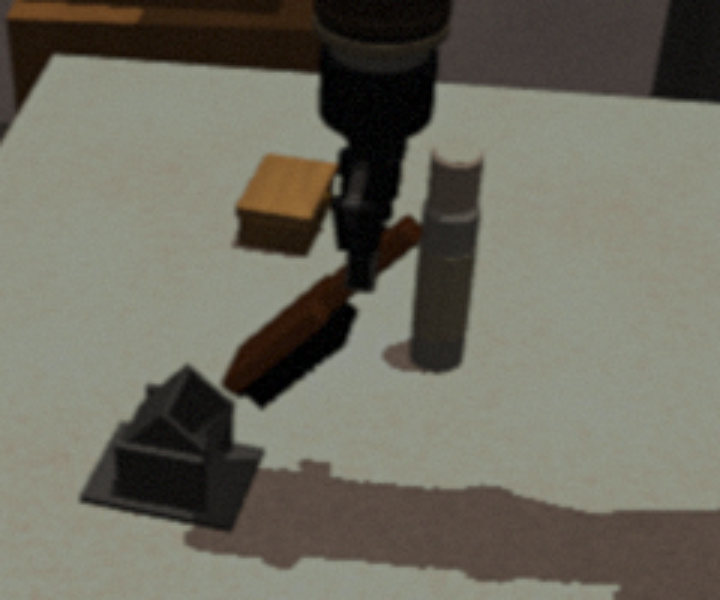

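The brush is clear of the pocket and still slopes about 50° in the grip, with its tip at about crop (245,390). I'll carry it to the free area on the left (y≈0.19) and lower it until the tip touches.

```bash
python3 -m crank '0.003 0.02 -0.005 0;0.003 0.035 0 0;0.003 0.04 0 0;0.003 0.04 0 0;0.002 0.032 0 0' | sed -n '2p;4p;6p'
python3 -m crank '0 0 0.02 0;0 0 0.03 0;0 0 0.02 0;0 0 0.01 0;0 0 0 0' - 60
```

```text
position: [0.5012, 0.1927, 0.2325]
force: [0.4, -0.4, -1.5]
finger_force: 118.0
clock: 12.05
position: [0.5009, 0.1898, 0.1517]
tool_rot: [[-0.992, 0.127, -0.003], [0.127, 0.992, -0.002], [0.003, -0.002, -1.0]]
force: [0.4, 0.1, -0.8]
opening: 0.26
finger_force: 118.0
```

```bash
python3 -m crank '0 0 0.008 0;0 0 0.006 0;0 0 0 0' 0.0 60 | sed -n '2p;4,6p'
python3 -m crank '0 0 0.005 0;0 0 0 0' | sed -n '2p;4,6p'; python3 -m crank '0 0 0.004 0;0 0 0 0' | sed -n '2p;4,6p'
```

```text
position: [0.5015, 0.1902, 0.139]
force: [-0.4, 0.6, -0.7]
opening: 0.255
finger_force: 118.0
position: [0.5015, 0.1902, 0.1341]
force: [-0.4, 0.4, -1.3]
opening: 0.258
finger_force: 118.0
position: [0.5015, 0.1902, 0.13]
force: [-0.5, 0.4, -1.6]
opening: 0.26
finger_force: 118.0
```

```bash
python3 -m crank '0 0 0.004 0;0 0 0 0' | sed -n '2p;4,6p'; python3 -m crank '0 0 0.004 0;0 0 0 0' | sed -n '2p;4,6p';python3 -m crank '0.002 0 0.002 0;0 0 0 0' | sed -n '2p;4,6p'
```

```text
position: [0.5014, 0.1902, 0.1259]
force: [0.2, -1.3, -1.7]
opening: 0.258
finger_force: 118.0
position: [0.5015, 0.1906, 0.123]
force: [-5.0, -0.3, 12.2]
opening: 0.262
finger_force: 119.9
position: [0.5003, 0.1908, 0.1222]
force: [-7.6, -2.5, 23.6]
opening: 0.26
finger_force: 120.7
```

```bash
python3 -m crank '0.004 0 0.0025 0;0 0 0 0' | sed -n '2,6p'; python3 -m crank '0.006 0 0.004 0;0 0 0 0' | sed -n '2,6p'
```

```text
position: [0.4965, 0.1916, 0.1198]
tool_rot: [[-0.992, 0.126, 0.003], [0.126, 0.992, 0.002], [-0.002, 0.002, -1.0]]
force: [-7.8, -1.5, 24.7]
opening: 0.257
finger_force: 119.2
position: [0.4898, 0.1925, 0.1155]
tool_rot: [[-0.992, 0.126, 0.001], [0.126, 0.992, 0.002], [-0.001, 0.002, -1.0]]
force: [-9.4, -2.0, 24.2]
opening: 0.26
finger_force: 117.6
```

```bash
python3 -m crank '0.008 0 0.006 0;0.008 0 0.007 0;0.01 0 0.009 0;0 0 0 0' | sed -n '2p;4,6p'
python3 - <<'E'
from workcell import *
import cv2
t=snapshot("side");cv2.imwrite("pics/d.png",cv2.resize(t["pixels"][150:330,240:480],None,fx=3,fy=3))
E
```

```text
position: [0.462, 0.1957, 0.0917]
force: [-8.0, 1.1, 11.5]
opening: 0.257
finger_force: 111.3
```

View pics/d.png

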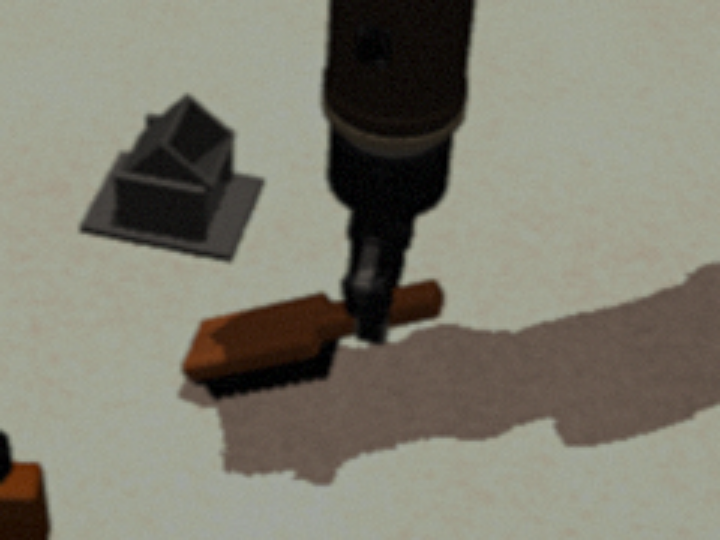

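The brush is pivoting about its tip, at about crop (190,380). I'll continue along the arc.

```bash
python3 -m crank '0.009 0 0.012 0;0.008 0 0.012 0;0.007 0 0.013 0;0.006 0 0.013 0;0 0 0 0' | sed -n '2p;4,6p'
python3 -m crank '0.004 0 0.011 0;0.003 0 0.008 0;0 0 0 0' | sed -n '2,6p'
```

```text
position: [0.4336, 0.1993, 0.0412]
force: [-1.8, 2.2, 3.6]
opening: 0.258
finger_force: 107.9
position: [0.4278, 0.1997, 0.0227]
tool_rot: [[-0.992, 0.127, 0.001], [0.127, 0.992, -0.0], [-0.001, 0.0, -1.0]]
force: [-0.1, 0.3, 2.8]
opening: 0.258
finger_force: 107.6
```

```bash
python3 -m crank '0.002 0 0.005 0;0 0 0 0' | sed -n '2p;4p'
python3 -m crank '0 0 0.003 0;0 0 0 0' | sed -n '2p;4p'
python3 -m crank '0 0 0.002 0;0 0 0 0' | sed -n '2p;4p'
```

```text
position: [0.4262, 0.2001, 0.018]
force: [1.8, -0.3, 3.8]
position: [0.4257, 0.2004, 0.0153]
force: [-1.1, 1.4, 5.9]
position: [0.4248, 0.2006, 0.0137]
force: [-6.1, 0.0, 21.1]
```

The rising force suggests the bristles are flat on the dresser. I'll tighten the grip and lift.

```bash
python3 -m crank '0 0 0 0;0 0 0 0;0 0 -0.01 0;0 0 -0.02 0;0 0 -0.03 0' 0.0 120 | sed -n '2p;4,6p'
python3 -m crank '0 0 -0.04 0;0 0 -0.04 0;0 0 -0.04 0;0 0 -0.04 0;0 0 -0.03 0'| sed -n '2p;4,6p'
python3 -m crank '0 0 -0.03 0;0 0 -0.015 0;0 0 0 0;0 0 0 0;0 0 0 0'
python3 - <<'E'
from h import *
from workcell import *
s=snapshot("side");t=snapshot("top")
cv2.imwrite("pics/e.png",np.hstack([s["pixels"],t["pixels"]])[:, :][::1] if 0 else cv2.resize(s["pixels"],None,fx=1.2,fy=1.2))
for n,c in(("side",s),("top",t)):
    P=cloud(c);hsv=cv2.cvtColor(c["pixels"],cv2.COLOR_BGR2HSV)
    m=(hsv[...,1]>120)&(hsv[...,0]<22)&(P[...,2]>.2)&(P[...,2]<.42)&(abs(P[...,1]-.2)<.12)&(P[...,0]>.3)&(P[...,0]<.65)
    q=P[m];print(n,len(q),q.min(0),q.max(0))
    A=np.c_[q[:,:2],np.ones(len(q))];print("slope",np.linalg.lstsq(A,q[:,2],rcond=None)[0])
    m=(P[...,2]>.2)&(P[...,2]<.225)&(abs(P[...,0]-.438)<.04)&(abs(P[...,1]+.194)<.04);print("can",P[m].min(0),P[m].max(0))
E
```

```text
position: [0.4236, 0.1991, 0.0725]
force: [0.3, 0.5, -1.5]
opening: 0.258
finger_force: 117.7
position: [0.4248, 0.1995, 0.2653]
force: [1.1, -0.3, -1.2]
opening: 0.258
finger_force: 117.7
clock: 17.1
position: [0.4244, 0.1995, 0.3065]
tool_rot: [[-0.992, 0.127, -0.002], [0.127, 0.992, -0.002], [0.002, -0.002, -1.0]]
force: [-1.0, -0.3, -1.3]
opening: 0.257
finger_force: 117.8
side 1961 [0.386 0.156 0.297] [0.582 0.264 0.418]
slope [-0.033  0.024  0.339]Traceback (most recent call last):
  File "<stdin>", line 10, in <module>
    return umr_minimum(a, axis, None, out, keepdims, initial, where)
ValueError: zero-size array to reduction operation minimum which has no identity
```

View pics/e.png

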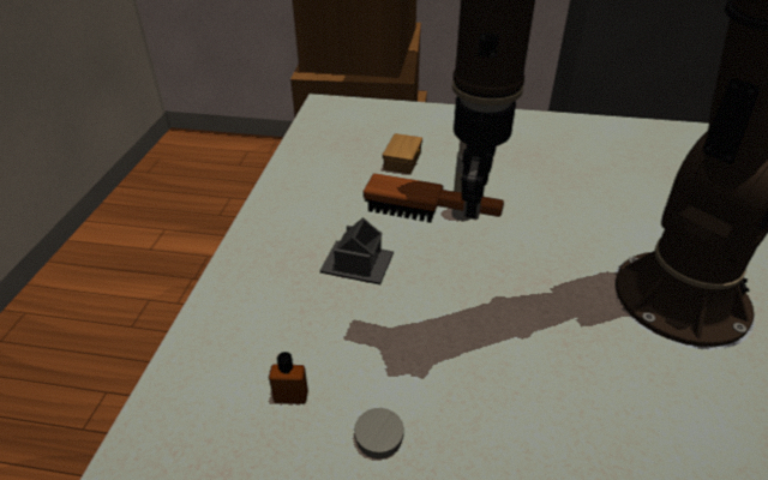

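The brush is level with its bristles down, at about (400,195). It hides the can in this view, so I'll check the can from the top camera and then hand in.

Run:
```python
from h import *
from workcell import *
c=snapshot("top");P=cloud(c)
m=(P[...,2]>.2)&(P[...,2]<.225)&(abs(P[...,0]-.438)<.05)&(abs(P[...,1]+.194)<.05);q=P[m];print("can",len(q),q.min(0),q.max(0))
o=get_obs();print(o["clock"],abs(o["joint_velocities"]).max(),o["finger_force"])
if len(q)>150: print(sign_off())
```

```text
can 385 [ 0.417 -0.218  0.2  ] [ 0.459 -0.175  0.221]
17.25 0.006513986290802146 117.76972532272339
the job is handed in; nothing more can be done
None
```

I handed the job in at about 17 s: the can stands upright about 21 cm from where it started, and the gripper holds the brush still, about level with bristles down and its handle about 32 cm above the dresser; the verdict itself was not shown.

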